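# Ease the spring clip off a buff spindle with a forked wedge

### The arm

A 6-joint arm with a two-finger parallel gripper is mounted at the origin on a cart in front of the work surface, level with it; the furniture and walls round the work are solid. World frame = base frame: x ahead of the robot, y to its left, z up, the work surface at z = 0. Lengths are in mm, angles in rad, forces in N, time in s.
With the tool pointing down it reaches from about 350 to 875 mm from the base axis. Payload 4.2 kg.
Tool frame: the origin (TCP) lies between the finger pads; the fingertips stand 11 mm ahead of it and the grasp point (between the pads) lies 8 mm behind it; z points along the fingers, y is the direction in which the jaws open and shut (so a half turn about z gives the same grasp; the last joint's range is limited). The gripper opens to 85 mm and grips with 20 to 120 N. Pads are 22 mm wide; open, the fingers measure 114 mm over their backs; the gripper's body (76 mm by 85 mm) begins 54 mm behind the grasp point. The pads swing forward as they close: fully open they stand 13 mm farther back than shut.
Start: joints at [-1.018, 0.385, 0.008, 0, -1.194, -0.259], TCP at [181.011, -598.193, 203.612] pointing down, gripper open.
Joint ranges: [-3.14, 3.14], [-1.21, 2.06], [-1.07, 1.41], [-3.16, 2.05], [-2.99, -0.16], [-3.1, 3.1]. Speed limits (rad/s): [2.79, 2.79, 3.14, 3.14, 3.14, 3.14].

### API

Orientations are given as a unit quaternion [x, y, z, w].
In Python, from bench import * gives the robot as it stands.
- The arm moves only by the tool servo_tool, never from a script. Its argument "rows" is a list of rows, each a list of 7 numbers: the opening, from 0 (shut) to 1 (fully open), then the shift along the tool's x, y, z in cm, then the turn, a rotation vector about the tool's x, y, z in degrees. A call has 1 to 12 rows; each row shifts and turns the commanded pose from where the row before left it, along the tool's axes as they then stand; what a row does not reach is not made up. A row lasts 1/10 s, in which the tool goes at most 50 mm and 8.59 degrees, less where a joint would pass 70% of its speed; a pose out of reach is approached as far as the arm can. A call is refused whole if a number of a shift passes 5 or a number of a turn 8.59, either way. A call with a gripper value outside its range is refused whole. The fingers move at their own pace and stop on an object; the grip force is fixed at half the most. Time passes only in rows, so rows that do not move let the fingers close. It gives the time, the measured TCP pose, the force and the opening at its end, in the units of the state.
- read_state(): the state, without advancing time (a new reading comes with each control period).
- get_image(name): name is "side" or "top" or "wrist"; returns a dict with "image" (480x640x3 uint8, red, green, blue), "mtx" (3x3 intrinsics, pixels), "extrinsics" (4x4, takes a point from camera to world coordinates). Camera axes: x right, y up, looking along -z (the intrinsics and any distortion apply to the point x, -y, -z); pixel columns grow to the right and rows downward; lengths in mm; the calibration is good to about 2 mm. A picture is of the moment at which its call begins. There is no depth.
- job_done(): hands the job in, once; it reports no verdict.
The state is a dict: "clock": time; "joints": joint angles; "joint_vel": joint speeds; "joint_efforts": joint torques, N m; "position": TCP position; "ee_rot": TCP orientation; "contact_force": force on the tool from outside, world axes, zero at the start; "wrist_torque": the same for the moment, N m; "gripper_width": finger opening in mm.
Only numpy, scipy, OpenCV 4.12 (cv2) and the standard library are available. Lean on these libraries where they do the work, as an engineer would, in place of code of your own. Each camera call takes 0.05 s, during which the arm holds its last target. There are 200 camera calls.

### The job

Ease the spring clip off the spindle of the buff stand with the forked wedge: slide the wedge flat along the round metal flange under the clip, tines either side of the spindle, gently and without forcing it, until the clip has hopped right over the flared head and hangs loose on the spindle; do not pull it with the fingers before that. Then lay the clip in the steel dish and set the wedge back on the bench, standing on its flat sole clear of the stand. Leave the pliers, the wax tube and the glass flask alone.

Things in the scene. Friction and masses are not known exactly. Their poses are not given: they have to be found in the camera images.
- stand: fixed buff stand: wooden base 98 x 98 x 14 mm, grey felt wheel, on it a round metal flange 108 mm across whose flat top is 36 mm above the origin; in its middle a square steel spindle. Origin: centre of the underside, on the spindle's axis; z up; +x is the way the wedge is to be slid, from the clip's tab towards the spindle. Over 25 N between wedge and stand, any direction, is forcing
- spindle (a point): point on the spindle's axis level with the flange top. Above it: shoulder 18 (stand's x) by 16.5 mm (y) up to 3.5 mm; neck 12 by 12.4 mm up to 7 mm; then a flared blade 4.4 mm thick in x, growing in y from 12.4 to 17.2 mm at 9.5 mm up, then tapering to 4 mm at its top, 21.5 mm up, with a rib 12 (x) by 5 mm (y) up to 18 mm
- clip: loose dark steel U-shaped spring clip, 48 g, x -26 to +19, y -22 to 22, 4.5 mm thick; origin on its underside where the spindle passes, z up, axes as the stand's. It sits on the shoulder, underside 3.5 mm over the flange: the wedge enters that gap from the tab's side (-x), lifts that side first, and the two sprung arms that grip the neck spread over the head. Wedge push needed: 5 to 15 N
- clip_tab (a point): middle of the foot of the clip's upright finger tab, on top of the clip's back, 20 mm behind the clip's origin (-x) and 4.5 mm above its underside; tab 10 (x) by 26 mm (y), 16 mm high. Once right over the head (underside at the spindle over 10 mm above the flange) the clip hangs loosely on the spindle's taper, tilted up to 0.3 rad, until lifted off; short of that it falls back
- fork: loose steel forked wedge, 0.2 kg, on a flat sole. Origin on the sole under the handle's axis, +x to the tines, z up. Body 44 mm wide, 16.5 mm high, from x = -17 mm. The tine block can be set 0 to 16 mm further out; the setting differs each time, holds firm and is not measured. Tine tips at x = 86 to 102 mm; slot (25 mm wide, between the 9.5 mm wide tines) ends at x = 34 to 50 mm
- dish: loose shallow round steel dish, 110 mm across the rim, 18 mm high, flat inner floor 5 mm above the origin and about 68 mm across. Origin at the centre of the underside
- fork_handle (a point): middle of the wedge's wooden handle, 45 mm above the sole; handle 16 (x) by 14 mm (y), 19 to 65 mm up. Tines 1.5 mm high at the tips, rising to 10 mm over 52 mm, then to 16.5 mm over 16. 8 to 12 mm before the slot's end meets the shoulder (a hard stop) the push falls away; slid on some 2 to 8 mm, slowly, the clip hops right over
- pliers: bystander: flat-nose pliers with red grips, 139 mm long, lying flat
- tube: bystander: green wax tube, 30 mm across, 35 mm high, upright
- flask: bystander: clear glass flask, 70 mm across, 106 mm high, upright
There are look-alikes about, which are no part of the job. What is shaped like the fork but orange is not meant. Leave any red look-alike of the clip alone.

How it is judged (in metres and radians):
On the way, in this order (a step that is already met when the one before it is completed fails the run):
1. the wedge carries the clip up from the spindle's shoulder, no finger on the clip (contact force between fork and clip above 1 N and contact force between the fingers and clip below 0.2 N and z of clip in the frame of stand above 0.041 m and horizontal distance between clip and stand below 0.012 m), for 0.05 s.
2. the clip is over the flared head, still round the spindle, no finger on it (z of clip in the frame of stand above 0.0455 m and contact force between the fingers and clip below 0.2 N and horizontal distance between clip and stand below 0.015 m), for 0.1 s.
At the end, for the whole second after the job is handed in: The clip rests in the dish (within 45 mm of its centre, origin under 35 mm above the bench, bearing on the dish, at rest); the wedge stands at rest on its sole on the bench (origin under 6 mm high, tilt under 0.1 rad), 80 mm or more from the spindle and not touching the stand (horizontal distance between clip and dish below 0.045 m and height (world z) of clip below 0.035 m and contact force between clip and dish above 0.1 N and linear speed of each of clip, fork below 0.02 m/s and height (world z) of fork below 0.006 m and angle between fork's own z axis and vertical below 0.1 rad and horizontal distance between fork and stand above 0.08 m and contact force between fork and stand below 0.05 N).
It fails at once if the fingers touch the clip while it is still held under the head (contact force between the fingers and clip above 0.5 N and z of clip in the frame of stand below 0.042 m and horizontal distance between clip and stand below 0.015 m).
It fails at once if the wedge is forced against the stand (over 25 N) (contact force between fork and stand above 25 N).
It fails at once if a bystander (pliers, tube, flask) is shifted more than 20 mm (distance of any of pliers, tube, flask from where it was at the start of the episode above 0.02 m).
It also fails if it takes over 72 s, if anything falls off the work surface, if the arm or the gripper's body presses on something with over 40 N, if the wrist force passes 120 N, or if a joint passes its speed limit or range.

## Working session

There is one attempt and no reset: what is moved stays moved. The work goes in short steps, Python scripts to look and compute and a tool call to move; the robot and the scene stay as the last step left them, time stands still between calls to the robot, and variables do not carry over. Pictures are saved under pics/ and viewed, about 8 in all and at most 12, crops included, and the job is handed in when it is done.

Besides the shell and the picture viewer there is one more tool, called after "Call:" as name([rows], argument=value, ...), one row to a line, values as JSON. servo_tool: Moves the arm, as the interface text tells. Its arguments: {"type":"object","properties":{"rows":{"type":"array","items":{"type":"array","items":{"type":"number"}}}},"required":["rows"]}

```bash
ls; mkdir -p pics; cat > h.py <<'E'
from bench import *
import numpy as np, cv2
from scipy.spatial.transform import Rotation as R
def shot(n,f):
    d=get_image(n); cv2.imwrite(f'pics/{f}.png',cv2.cvtColor(d['image'],cv2.COLOR_RGB2BGR)); np.savez(f'pics/{f}.npz',**{k:np.array(d[k]) for k in ('image','mtx','extrinsics')}); return d
def load(f): return dict(np.load(f'pics/{f}.npz'))
def ray(d,u,v):
    K,E=d['mtx'],d['extrinsics']; p=np.linalg.solve(K,[u,v,1.]); c=np.array([p[0],-p[1],-p[2]])
    return E[:3,3],E[:3,:3]@c
def onz(d,u,v,z):
    o,r=ray(d,u,v); return o+r*(z-o[2])/r[2]
def proj(d,P):
    K,E=d['mtx'],d['extrinsics']; c=E[:3,:3].T@(np.array(P,float)-E[:3,3]); q=K@[c[0],-c[1],-c[2]]; return q[:2]/q[2]
def two(d1,p1,d2,p2):
    a,r=ray(d1,*p1); b,s=ray(d2,*p2); r=r/np.linalg.norm(r); s=s/np.linalg.norm(s)
    t=np.linalg.lstsq(np.c_[r,-s],b-a,rcond=None)[0]; A=a+t[0]*r;B=b+t[1]*s; return (A+B)/2,np.linalg.norm(A-B)
E
python3 - <<'E'
from h import *
np.set_printoptions(precision=2,suppress=True)
d={n:shot(n,n+'0') for n in ('top','side','wrist')}
for n in d: print(n,d[n]['mtx'].tolist(),d[n]['extrinsics'],[k for k in d[n]])
print(read_state())
E
```

```text
pics
top [[471.2559979915895, 0.0, 318.46096598241087], [0.0, 471.2559979915895, 240.51729992416244], [0.0, 0.0, 1.0]] [[   0.01    0.98   -0.19  383.66]
 [  -1.      0.01   -0.   -165.1 ]
 [   0.      0.19    0.98  882.06]
 [   0.      0.      0.      1.  ]] ['image', 'mtx', 'extrinsics']
side [[567.6630525316814, 0.0, 325.73657159027005], [0.0, 567.6630525316814, 239.80263019489252], [0.0, 0.0, 1.0]] [[ -0.93   0.19  -0.31 234.23]
 [ -0.36  -0.52   0.77 604.39]
 [ -0.01   0.83   0.55 611.83]
 [  0.     0.     0.     1.  ]] ['image', 'mtx', 'extrinsics']
wrist [[419.11646686950894, 0.0, 314.19580817045653], [0.0, 419.11646686950894, 238.79908230733733], [0.0, 0.0, 1.0]] [[  -0.29   -0.92   -0.26  115.45]
 [   0.96   -0.28   -0.08 -617.3 ]
 [   0.     -0.27    0.96  372.52]
 [   0.      0.      0.      1.  ]] ['image', 'mtx', 'extrinsics']
{'clock': 0.15, 'joints': array([-1.02,  0.39,  0.01, -0.  , -1.19, -0.26]), 'joint_vel': array([-0., -0.,  0.,  0.,  0.,  0.]), 'joint_efforts': array([  0.  , -39.27,  18.86,   4.19,  -0.  ,  -0.  ]), 'position': array([ 180.87, -597.77,  202.77]), 'ee_rot': array([-0.15,  0.99,  0.  , -0.  ]), 'contact_force': array([0.08, 0.1 , 0.79]), 'wrist_torque': array([ 0.01, -0.01, -0.06]), 'gripper_width': 85.68175901386522}
```

View pics/top0.png

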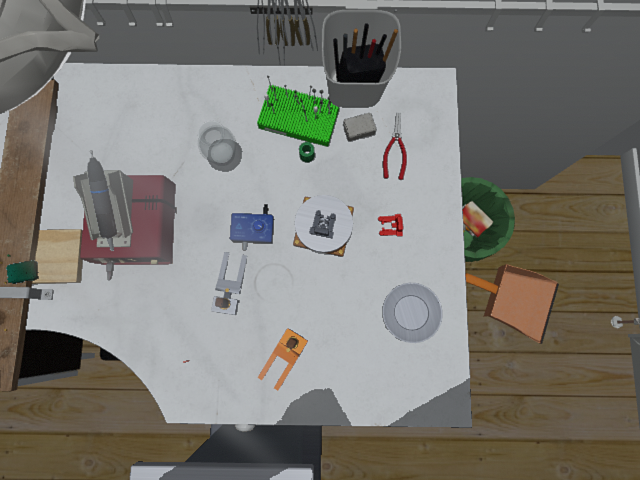

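View pics/side0.png

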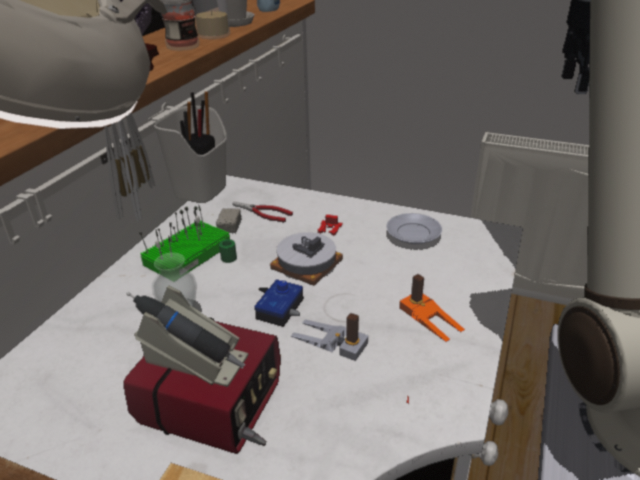

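The top view shows the stand with the dark clip at (323,224), the grey fork at (230,283) and the dish at (412,311). The look-alikes are the orange fork at (283,358) and the red clip at (391,225). The pliers are at (396,148), the tube at (306,151) and the flask at (220,147), and a blue box sits at (252,227). I choose the grey fork and the dark clip, and check both in one crop.

```bash
python3 - <<'E'
from h import *
d=load('top0'); im=d['image'][:,:,::-1]
s=load('side0')['image'][:,:,::-1]
a=cv2.resize(im[190:320,205:360],None,fx=5,fy=5,interpolation=cv2.INTER_CUBIC)[:, :]
a=cv2.resize(a,(400,335)); 
a1=cv2.resize(im[190:265,285:365],(400,375),interpolation=cv2.INTER_CUBIC)
a2=cv2.resize(im[245:320,205:285],(400,375),interpolation=cv2.INTER_CUBIC)
b1=cv2.resize(s[225:285,265:350],(400,282)[:2] and (400,225+0),interpolation=cv2.INTER_CUBIC)
b2=cv2.resize(s[305:365,285:375],(400,225),interpolation=cv2.INTER_CUBIC)
cv2.imwrite('pics/c1.png',np.vstack([np.hstack([a1,a2]),np.hstack([b1,b2])]))
E
```

```text
(no output)
```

View pics/c1.png

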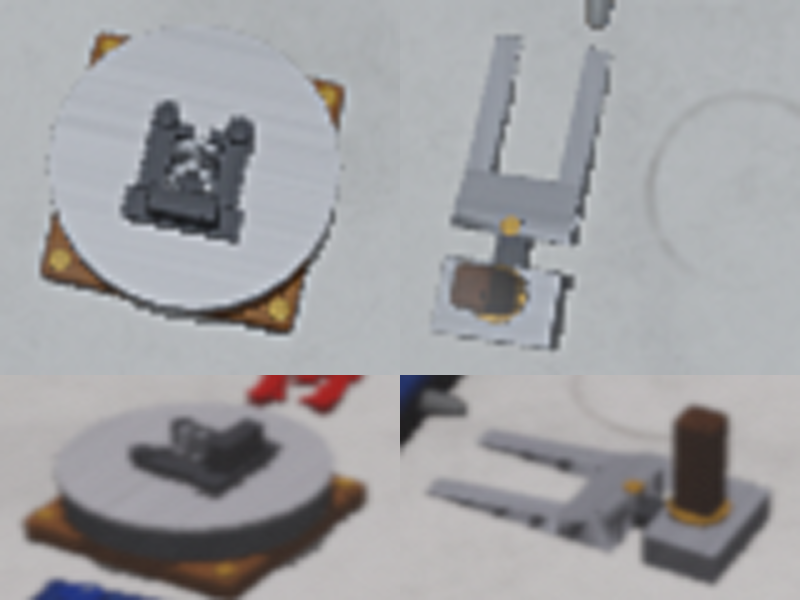

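The crop shows the dark clip on the flange with its tab at the near side (crop (185,205)) and its arms pointing away. The grey fork has a brown handle at (487,290), tine tips at (508,37) and (600,50), and its slot end at about (538,180). So the slide direction is roughly world +x, turned slightly clockwise.

```bash
python3 - <<'E'
from h import *
np.set_printoptions(precision=1,suppress=True)
d=load('top0'); s=load('side0')
c=lambda x,y:(285+x/5,190+y/5)
f=lambda x,y:(205+(x-400)/5,245+y/5)
P=[onz(d,*c(*p),14)[:2] for p in [(95,35),(342,85),(296,332),(42,278)]]
print('corners',P,'mean',np.mean(P,0),'sides',[np.linalg.norm(P[i]-P[i-1]) for i in range(4)])
for a,b in((3,0),(2,1)): v=P[b]-P[a]; print('yaw',np.degrees(np.arctan2(v[1],v[0])))
for a,b in((1,0),(2,3)): v=P[b]-P[a]; print('yaw',np.degrees(np.arctan2(-v[0],v[1])))
S=[onz(d,*c(*p),14)[:2] for p in [(115,45),(328,92),(280,308),(60,258)]]
print('screws',np.mean(S,0))
# flange ellipse by edges: bounds in crop
for p in [(48,165),(340,165),(195,27),(190,308)]: print(onz(d,*c(*p),36))
print('fork tips',[onz(d,*f(*p),1.5)[:2] for p in [(497,36),(522,37),(587,48),(611,53)]])
print('slot end corners',[onz(d,*f(*p),12)[:2] for p in [(500,175),(560,182)]])
print('body top',[onz(d,*f(*p),16.5)[:2] for p in [(442,258),(562,275),(554,348),(433,332)]])
# handle top, in side crop2: handle top centre (700,415), scale
sx=lambda x,y:(285+(x-400)*90/400,305+(y-375)*60/225)
print('handle top side', onz(s,*sx(700,418),65), 'handle bottom',onz(s,*sx(698,515),19))
print('handle top top', onz(d,*f(473,286),65))
# dish: mask
im=d['image'];
print('dish rim', onz(d,411.5,311,18), 'edges',onz(d,383,311,18),onz(d,441,311,18))
print('clip tab (top)',onz(d,*c(185,205),36+3.5+4.5+16))
print('blue box', onz(d,231,243,20),onz(d,273,209,20), 'pliers',onz(d,396,148,5),'red',onz(d,391,225,5),'orange',onz(d,290,345,16))
st=read_state(); print(R.from_quat(st['ee_rot']).as_matrix())
E
```

```text
corners [array([ 635. , -133.9]), array([ 616.7, -228.2]), array([ 521.4, -211.1]), array([ 540.4, -115.9])] mean [ 578.4 -172.3] sides [np.float64(96.2799184546436), np.float64(96.11316404990872), np.float64(96.84291477327982), np.float64(97.06470728750655)]
yaw -10.739787918752484
yaw -10.179342994606937
yaw -11.017906653114213
yaw -11.344783549970954
screws [ 580.9 -173. ]
[ 578.8 -118.4   36. ]
[ 580.3 -225.9   36. ]
[ 632.3 -171.9   36. ]
[ 526.2 -171.3   36. ]
fork tips [array([528.1,  15.1]), array([527.9,   5.6]), array([524. , -19.2]), array([522.2, -28.3])]
slot end corners [array([474.3,   9.1]), array([472.1, -13.2])]
body top [array([443.2,  27.9]), array([437.6, -16.3]), array([411.2, -14.6]), array([416.3,  29.6])]
handle top side [429.4  11.6  65. ] handle bottom [427.7  16.6  19. ]
handle top top [430.4   5.8  65. ]
dish rim [ 422.2 -333.4   18. ] edges [ 421.5 -281.7   18. ] [ 423. -387.   18.]
clip tab (top) [ 559.3 -168.9   60. ]
blue box [542.6  -0.   20. ] [609.  -76.1  20. ] pliers [ 740.3 -312.7    5. ] red [ 584.7 -300.6    5. ] orange [ 358.7 -114.4   16. ]
[[-1.  -0.3 -0. ]
 [-0.3  1.   0. ]
 [ 0.   0.  -1. ]]
```

```bash
cat >> h.py <<'E'
np.set_printoptions(precision=2,suppress=True)
def plan(p,yaw):
    """turn (deg, tool axes) first, then shift in cm in the turned tool's axes"""
    s=read_state(); y=np.radians(yaw); x=np.array([-np.cos(y),-np.sin(y),0]); z=np.array([0,0,-1.]); T=np.c_[x,np.cross(z,x),z]
    A=R.from_quat(s['ee_rot']).as_matrix(); print('turn',np.degrees(R.from_matrix(A.T@T).as_rotvec()),'shift',T.T@(np.array(p)-s['position'])/10)
    print('pos',s['position'],'F',s['contact_force'],'w',s['gripper_width'],'t',s['clock'])
E
python3 -c "
from h import *
plan([430.6,5.5,190],-7.2)"
```

```text
turn [ 0.09 -0.03 24.03] shift [-17.22  62.98   1.28]
pos [ 180.87 -597.77  202.77] F [0.08 0.1  0.79] w 85.68175901386522 t 0.15
```

Call:
servo_tool([
  [1, 0, 0, 0, 0, 0, 8],
  [1, 0, 0, 0, 0, 0, 8],
  [1, 0, 0, 0, 0, 0, 8],
  [1, -1.23, 4.5, 0.09, 0, 0, 0],
  [1, -1.23, 4.5, 0.09, 0, 0, 0],
  [1, -1.23, 4.5, 0.09, 0, 0, 0],
  [1, -1.23, 4.5, 0.09, 0, 0, 0],
  [1, -1.23, 4.5, 0.09, 0, 0, 0],
  [1, -1.23, 4.5, 0.09, 0, 0, 0],
  [1, -1.23, 4.5, 0.09, 0, 0, 0],
  [1, -1.23, 4.5, 0.09, 0, 0, 0],
  [1, -1.23, 4.5, 0.09, 0, 0, 0],
])

```text
clock: 1.35
position: [341.5, -208.4, 195.6]
ee_rot: [0.063, 0.998, 0.0, 0.0]
contact_force: [0.7, 0.4, 0.2]
gripper_width: 85.1
```

Call:
servo_tool([
  [1, -1.23, 4.5, 0.09, 0, 0, 0],
  [1, -1.23, 4.5, 0.09, 0, 0, 0],
  [1, -1.23, 4.5, 0.09, 0, 0, 0],
  [1, -1.23, 4.5, 0.09, 0, 0, 0],
  [1, -1.23, 4.5, 0.09, 0, 0, 0],
  [1, 0, 0, 0, 0, 0, 0],
  [1, 0, 0, 0, 0, 0, 0],
])

```text
clock: 2.05
position: [430.2, 6.2, 190.5]
ee_rot: [0.061, 0.998, -0.0, -0.001]
contact_force: [-0.6, 0.8, 0.5]
gripper_width: 85.2
```

```bash
python3 -c "
from h import *
plan([430.6,5.5,42],-7.2)
shot('wrist','w1')"
```

```text
turn [-0.03 -0.08  0.16] shift [-0.05 -0.07 14.85]
pos [430.2    6.21 190.55] F [-0.63  0.84  0.47] w 85.18030236331414 t 2.05
```

View pics/w1.png

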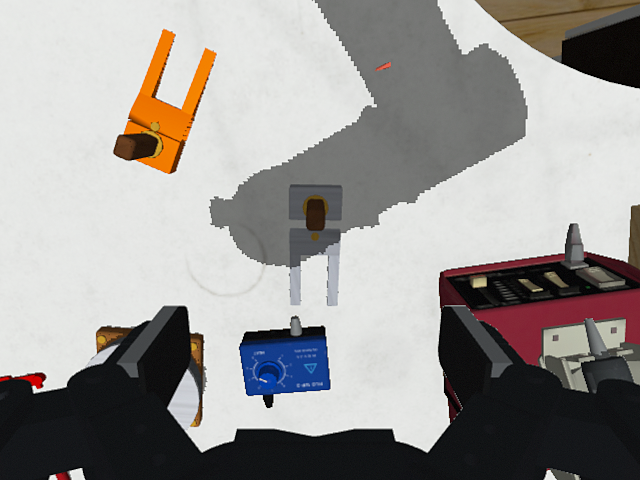

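The wrist view shows the grey fork aligned with the tool: body rear corners at (289,185) and (341,185), tine tips at row 305, handle at x≈316. The orange fork is well away at (150,145). The blue box is beyond the tips, so I'll lift straight up first.

```bash
python3 - <<'E'
from h import *
d=load('w1')
g=lambda u,v,z:onz(d,u,v,z)[:2]
rear=(g(289,185,16.5)+g(341.5,185,16.5))/2
tip=(g(290,305,1.5)+g(338.5,305,1.5))/2; se=(g(301,253,12)+g(328,253,12))/2
print('rear',rear,'w',np.linalg.norm(g(289,185,16.5)-g(341.5,185,16.5)),'tip',tip,'se',se,'len',np.linalg.norm(tip-rear)-17,np.linalg.norm(se-rear)-17)
v=tip-rear;print('yaw',np.degrees(np.arctan2(v[1],v[0])),'origin',rear+17*v/np.linalg.norm(v))
im=d['image'].astype(int); m=((im[:,:,0]-im[:,:,2]>20)&(im.sum(2)<330)).astype(np.uint8); m[:, :280]=0;m[:,350:]=0; m[:180]=0;m[260:]=0
ys,xs=np.nonzero(m);print('handle px',xs.min(),xs.max(),ys.min(),ys.max(), 'top far edge', g(315.5,ys.max(),65))
E
```

```text
rear [413.09   9.93] w 43.209488084404576 tip [526.4   -4.93] se [472.7    1.94] len 97.28260963513607 43.138862552650565
yaw -7.470389485330354 origin [429.95   7.72]
handle px 302 328 195 240 top far edge [446.11   5.94]
```

Call:
servo_tool([
  [1, 0, 0, 3, 0, 0, 0],
  [1, 0, 0, 3, 0, 0, 0],
  [1, 0, 0, 3, 0, 0, 0],
  [1, 0, 0, 0, 0, 0, 0],
])

```text
clock: 2.5
position: [426.7, 3.0, 98.0]
ee_rot: [0.064, 0.998, -0.002, -0.004]
contact_force: [-0.1, 0.1, 0.0]
gripper_width: 85.3
```

Call:
servo_tool([
  [1, 0, 0, 0, 0, 0, 0],
])

```text
clock: 2.6
position: [430.5, 4.3, 101.5]
ee_rot: [0.063, 0.998, -0.0, -0.0]
contact_force: [0.5, -0.1, 0.5]
gripper_width: 85.4
```

```bash
python3 -c "
from h import *
plan([430.2,6.5,42],-7.4)"
```

```text
turn [-0.04 -0.01  0.16] shift [0.06 0.21 5.95]
pos [430.47   4.33 101.55] F [ 0.46 -0.06  0.51] w 85.35516660389507 t 2.6
```

Call:
servo_tool([
  [1, 0, 0.1, 2, 0, 0, 0],
  [1, 0, 0.1, 2, 0, 0, 0],
  [1, 0, 0, 1.9, 0, 0, 0],
  [1, 0, 0, 0, 0, 0, 0],
  [1, 0, 0, 0, 0, 0, 0],
  [0, 0, 0, 0, 0, 0, 0],
  [0, 0, 0, 0, 0, 0, 0],
  [0, 0, 0, 0, 0, 0, 0],
  [0, 0, 0, 0, 0, 0, 0],
  [0, 0, 0, 0, 0, 0, 0],
  [0, 0, 0, 0, 0, 0, 0],
  [0, 0, 0, 0, 0, 0, 0],
])

```text
clock: 3.8
position: [430.7, 7.4, 42.0]
ee_rot: [0.062, 0.998, -0.0, -0.0]
contact_force: [-0.8, 0.1, -0.5]
gripper_width: 0.2
```

```bash
python3 -c "
from h import *
plan([430.2,6.5,42],-7.4)"
```

```text
turn [-0.01 -0.01  0.24] shift [ 0.04 -0.09 -0.  ]
pos [430.7    7.37  41.98] F [-0.78  0.09 -0.53] w 0.2418541673977657 t 3.8
```

```bash
python3 - <<'E'
from h import *
a=shot('wrist','w2')['image'][:,:,::-1]; b=shot('side','s2')['image'][:,:,::-1]
cv2.imwrite('pics/c2.png',np.hstack([cv2.resize(a[120:480,140:500],(400,400)),cv2.resize(b[250:400,260:410],(400,400))]))
E
```

```text
(no output)
```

View pics/c2.png

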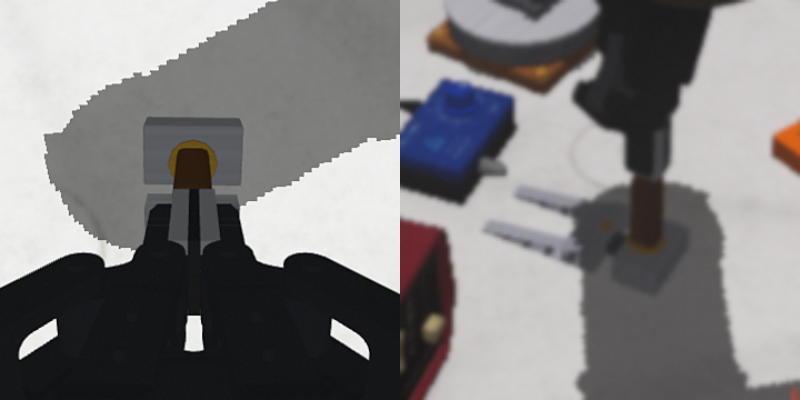

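```bash
python3 - <<'E'
from h import *
w=load('w2');s=load('s2')
cw=lambda p:(np.array(p)-[140,120])*400/360
cs=lambda p:(np.array(p)-[260,250])*400/150+[400,0]
for n,P in dict(tip=(430.7,7.4,31),tcp=(430.7,7.4,42),grasp=(430.7,7.4,50),htop=(430.5,6.5,65),hbot=(430.5,6.5,19),rear=(413,10,16.5)).items(): print(n,cw(proj(w,P)),cs(proj(s,P)))
E
```

```text
tip [191.79 172.42] [645.98 218.28]
tcp [191.69 182.42] [646.24 203.5 ]
grasp [191.61 190.46] [646.44 192.61]
htop [188.77 207.39] [647.7  170.95]
hbot [189.79 162.5 ] [646.54 233.21]
rear [192.71 121.77] [674.16 248.23]
```

```bash
python3 - <<'E'
from h import *
a=load('w2')['image'][:,:,::-1]; b=load('s2')['image'][:,:,::-1]
cv2.imwrite('pics/c3.png',np.hstack([cv2.resize(a[225:345,255:375],(400,400)),cv2.resize(b[295:365,320:390],(400,400),interpolation=cv2.INTER_CUBIC)]))
E
```

```text
(no output)
```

View pics/c3.png

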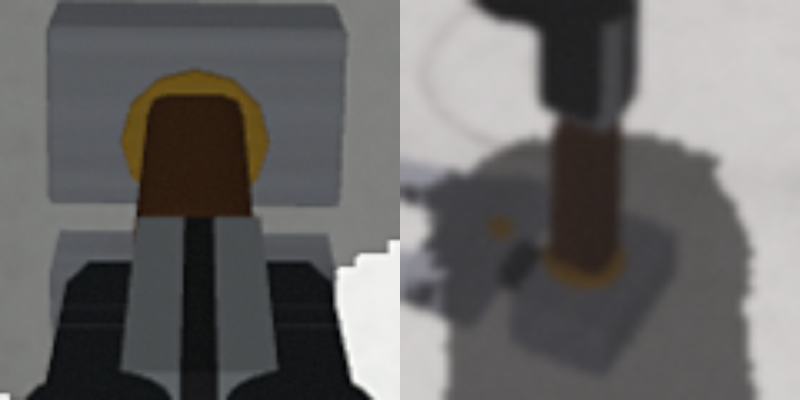

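```bash
python3 - <<'E'
from h import *
w=load('w2');s=load('s2')
cw=lambda x,y:(255+x*.3,225+y*.3); cs=lambda x,y:(320+(x-400)*.175,295+y*.175)
print('tip',two(w,cw(200,217),s,cs(585,120)))
print('hbot front',two(w,cw(195,95),s,cs(585,262)))
print(w['extrinsics'],s['extrinsics'][:3,3],read_state())
for z in (45,50,55,60,65,70): print(z,onz(w,*cw(200,217),z),onz(s,*cs(585,120),z))
E
```

```text
tip (array([428.02,   8.95,  62.25]), np.float64(5.318022200630368))
hbot front (array([428.04,   8.38,  13.37]), np.float64(3.912813207224735))
[[  0.13  -0.95  -0.27 362.79]
 [  0.99   0.12   0.03  16.67]
 [  0.    -0.27   0.96 211.87]
 [  0.     0.     0.     1.  ]] [234.23 604.39 611.83] {'clock': 3.9, 'joints': array([ 0.4 ,  0.27, -0.67,  0.  , -0.64, -2.09]), 'joint_vel': array([-0., -0.,  0., -0.,  0., -0.]), 'joint_efforts': array([ -0.  , -26.36,  12.11,   2.69,  -0.  ,   0.  ]), 'position': array([430.66,   7.39,  41.97]), 'ee_rot': array([ 0.06,  1.  , -0.  , -0.  ]), 'contact_force': array([-0.7 ,  0.49,  0.51]), 'wrist_torque': array([ 0.02, -0.01,  0.02]), 'gripper_width': 0.22622876094366962}
45 [432.33   8.28  45.  ] [437.01 -11.03  45.  ]
50 [430.25   8.53  50.  ] [435.22  -5.6   50.  ]
55 [428.17   8.78  55.  ] [433.43  -0.17  55.  ]
60 [426.08   9.03  60.  ] [431.64   5.25  60.  ]
65 [424.     9.28  65.  ] [429.85  10.68  65.  ]
70 [421.91   9.53  70.  ] [428.06  16.11  70.  ]
```

```bash
python3 - <<'E'
from h import *
d=load('w1'); T=np.array([430.2,6.2,190.5]); y=np.radians(-7.1); f=np.array([np.cos(y),np.sin(y),0]); l=np.array([-f[1],f[0],0])
for a in (-2,11,-20):
  for x in (-11,0,11): print('open: ahead',a,'x',x,proj(d,T+f*x+l*42.5-[0,0,a]),proj(d,T+f*x-l*42.5-[0,0,a]))
E
```

```text
open: ahead -2 x -11 [412.86 261.61] [211.9  261.45]
open: ahead -2 x 0 [411.21 285.85] [213.58 285.7 ]
open: ahead -2 x 11 [409.61 309.3 ] [215.2  309.15]
open: ahead 11 x -11 [406.36 252.32] [218.66 252.18]
open: ahead 11 x 0 [404.92 275.14] [220.12 274.99]
open: ahead 11 x 11 [403.52 297.25] [221.53 297.11]
open: ahead -20 x -11 [423.53 276.86] [200.81 276.69]
open: ahead -20 x 0 [421.51 303.4 ] [202.87 303.23]
open: ahead -20 x 11 [419.56 328.99] [204.85 328.82]
```

The fingers shut just above the handle. Two views put the shut tips at z≈62 with the TCP reading 42, and in w1 the open pads span 253 px where I predicted about 200. So the tips really sit about 30 mm farther back than stated. I'll open, go lower and check.

Call:
servo_tool([
  [1, 0, -0.1, 0, 0, 0, 0],
  [1, 0, 0, 0, 0, 0, 0],
  [1, 0, 0, 0, 0, 0, 0],
  [1, 0, 0, 0, 0, 0, 0],
  [1, 0, 0, 0, 0, 0, 0],
  [1, 0, 0, 0, 0, 0, 0],
  [1, 0, 0, 1, 0, 0, 0],
  [1, 0, 0, 1, 0, 0, 0],
  [1, 0, 0, 1, 0, 0, 0],
  [1, 0, 0, 0, 0, 0, 0],
])

```text
clock: 4.9
position: [429.1, 5.8, 10.2]
ee_rot: [0.063, 0.998, -0.001, -0.002]
contact_force: [0.3, 0.1, 0.4]
gripper_width: 85.5
```

```bash
python3 - <<'E'
from h import *
plan([430.2,6.5,12],-7.4)
a=shot('wrist','w3')['image'][:,:,::-1]; b=shot('side','s3')['image'][:,:,::-1]
cv2.imwrite('pics/c4.png',np.hstack([cv2.resize(a[120:480,140:500],(400,400)),cv2.resize(b[250:400,260:410],(400,400),interpolation=cv2.INTER_CUBIC)]))
E
```

```text
turn [-0.12 -0.22  0.21] shift [-0.1   0.08 -0.18]
pos [429.11   5.84  10.18] F [0.34 0.05 0.35] w 85.49813623324964 t 4.9
```

View pics/c4.png

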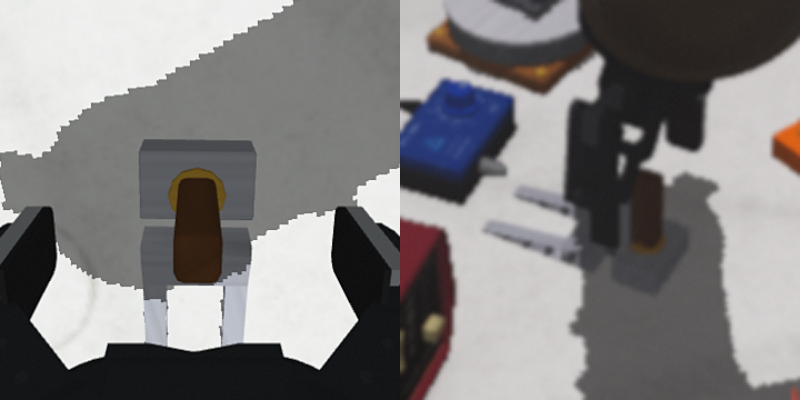

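```bash
python3 - <<'E'
from h import *
s=load('s3');w=load('w3')
for z in (25,35,45,55,65): print(z,onz(s,260+200*.375,250+245*.375,z),onz(s,260+285*.375,250+150*.375,z))
# wrist tip: crop (55,207),(332,207)
k=.9; 
for z in (25,35,45,55,65): print(z,onz(w,140+55*k,120+207*k,z),onz(w,140+332*k,120+207*k,z))
E
```

```text
25 [449.54  30.34  25.  ] [430.15 -62.79  25.  ]
35 [445.87  40.13  35.  ] [426.81 -51.42  35.  ]
45 [442.2   49.91  45.  ] [423.47 -40.05  45.  ]
55 [438.53  59.69  55.  ] [420.13 -28.68  55.  ]
65 [434.86  69.47  65.  ] [416.79 -17.31  65.  ]
25 [426.56 -43.72  25.  ] [439.08  55.93  25.  ]
35 [422.4  -39.91  35.  ] [434.11  53.32  35.  ]
45 [418.24 -36.11  45.  ] [429.14  50.71  45.  ]
55 [414.07 -32.3   55.  ] [424.17  48.1   55.  ]
65 [409.91 -28.49  65.  ] [419.2   45.49  65.  ]
```

The fingers now straddle the handle. The open tips are at z≈46 with the TCP reading 10, so the offset is +36 mm (about +23 mm when shut). I'll shift a little to +y, lower slightly and close.

Call:
servo_tool([
  [1, 0, 0.1, 0.3, 0, 0, 0],
  [1, 0, 0, 0, 0, 0, 0],
  [0, 0, 0, 0, 0, 0, 0],
  [0, 0, 0, 0, 0, 0, 0],
  [0, 0, 0, 0, 0, 0, 0],
  [0, 0, 0, 0, 0, 0, 0],
  [0, 0, 0, 0, 0, 0, 0],
  [0, 0, 0, 0, 0, 0, 0],
  [0, 0, 0, 0, 0, 0, 0],
])

```text
clock: 5.9
position: [430.8, 7.4, 9.1]
ee_rot: [0.062, 0.998, 0.0, 0.0]
contact_force: [0.0, -0.2, 2.1]
gripper_width: 13.2
```

Call:
servo_tool([
  [0, 0, 0, 0, 0, 0, 0],
  [0, 0, 0, 0, 0, 0, 0],
])

```text
clock: 6.1
position: [430.8, 7.4, 9.1]
ee_rot: [0.062, 0.998, 0.0, 0.0]
contact_force: [-0.6, -0.4, 2.1]
gripper_width: 13.0
```

```bash
python3 - <<'E'
from h import *
plan([430.2,6.5,12],-7.4)
E
```

```text
turn [0.   0.01 0.24] shift [ 0.05 -0.1  -0.29]
pos [430.79   7.39   9.13] F [-0.63 -0.43  2.11] w 13.012654306789848 t 6.1
```

Call:
servo_tool([
  [0, 0, 0, -1, 0, 0, 0],
  [0, 0, 0, -2, 0, 0, 0],
  [0, 0, 0, -2, 0, 0, 0],
  [0, 0, 0, -2, 0, 0, 0],
  [0, 0, 0, 0, 0, 0, 1.8],
  [0, 0, 0, 0, 0, 0, 1.8],
])

```text
clock: 6.7
position: [430.6, 7.5, 79.9]
ee_rot: [0.095, 0.996, 0.001, 0.001]
contact_force: [-0.6, -0.2, -2.5]
gripper_width: 13.2
```

```bash
python3 - <<'E'
from h import *
plan([444.5,-145.7,65],-10.8)
E
```

```text
turn [ 0.06  0.05 -0.07] shift [ -4.24 -14.79   1.49]
pos [430.61   7.51  79.93] F [-0.58 -0.23 -2.5 ] w 13.175172526079583 t 6.7
```

Call:
servo_tool([
  [0, -0.7, -2.5, 0, 0, 0, 0],
  [0, -0.7, -2.5, 0, 0, 0, 0],
  [0, -0.7, -2.5, 0, 0, 0, 0],
  [0, -0.7, -2.5, 0, 0, 0, 0],
  [0, -0.7, -2.4, 0, 0, 0, 0],
  [0, -0.7, -2.4, 0, 0, 0, 0],
  [0, 0, 0, 0.5, 0, 0, 0],
  [0, 0, 0, 0.5, 0, 0, 0],
  [0, 0, 0, 0.5, 0, 0, 0],
  [0, 0, 0, 0, 0, 0, 0],
  [0, 0, 0, 0, 0, 0, 0],
])

```text
clock: 7.8
position: [444.2, -145.3, 63.9]
ee_rot: [0.093, 0.996, -0.0, -0.0]
contact_force: [0.6, 0.0, -1.9]
gripper_width: 12.9
```

```bash
python3 - <<'E'
from h import *
plan([444.5,-145.7,65],-10.8)
t=shot('top','t4')['image'][:,:,::-1]; b=shot('side','s4')['image'][:,:,::-1]
cv2.imwrite('pics/c5.png',np.hstack([cv2.resize(t[180:290,285:365],(400,550),interpolation=cv2.INTER_CUBIC),cv2.resize(b[215:325,260:340],(400,550),interpolation=cv2.INTER_CUBIC)]))
E
```

```text
turn [-0.01 -0.03  0.11] shift [-0.04 -0.04 -0.11]
pos [ 444.18 -145.26   63.86] F [ 0.55  0.05 -1.94] w 12.908363740008724 t 7.8
```

View pics/c5.png

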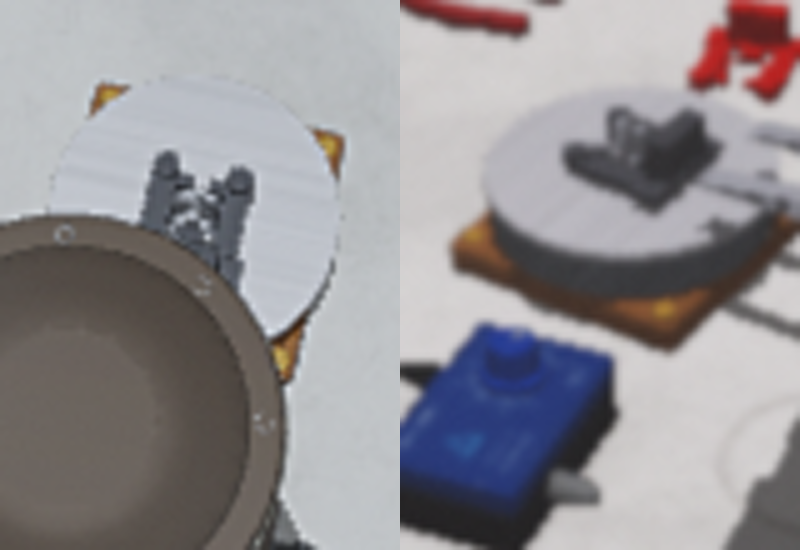

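```bash
python3 - <<'E'
from h import *
s=load('s4'); c=lambda u,v:(260+(u-400)/5,215+v/5)
print('tips at z56',[onz(s,*c(*p),56) for p in [(757,124),(757,134),(693,174),(697,184)]])
y=np.radians(-10.8); f=np.array([np.cos(y),np.sin(y)]); l=np.array([-f[1],f[0]]); T=np.array([444.2,-145.3])
print('pred',[T+96.5*f+l*k for k in (-22,-12.5,12.5,22)])
# spindle / flange in side: flange circle leftmost/rightmost/top edges at z=36
print('flange left',onz(s,*c(483,180),36),'far top',onz(s,*c(625,85),36),'near', onz(s,*c(610,255),36))
# flange ellipse fit from top0
im=load('top0')['image']; d=load('top0')
cc=lambda x,y:(285+x/5,190+y/5)
pts=np.array([onz(d,*cc(*p),36)[:2] for p in [(48,165),(340,165),(195,27),(120,45),(270,50),(320,100),(75,80),(52,130),(60,215),(85,250),(330,215),(300,260),(190,300)]])
A=np.c_[2*pts,np.ones(len(pts))]; q=np.linalg.lstsq(A,(pts**2).sum(1),rcond=None)[0]; print('circle',q[:2],np.sqrt(q[2]+q[:2]@q[:2]))
print('clip tab top centre side', [onz(s,*c(660,115),60)])
P=[np.array(proj(s,(579,-172,36)))]; print('spindle px in crop',(P[0][0]-260)*5+400,(P[0][1]-215)*5)
E
```

```text
tips at z56 [array([ 533.76, -178.39,   56.  ]), array([ 531.51, -172.42,   56.  ]), array([ 543.49, -141.57,   56.  ]), array([ 539.95, -136.42,   56.  ])]
pred [array([ 534.87, -184.99]), array([ 536.65, -175.66]), array([ 541.33, -151.1 ]), array([ 543.11, -141.77])]
flange left [ 623.68 -139.07   36.  ] far top [ 600.41 -214.31   36.  ] near [ 563.21 -113.02   36.  ]
circle [ 580.47 -171.95] 52.81647425009882
clip tab top centre side [array([ 565.87, -166.36,   60.  ])]
spindle px in crop 634.0107994431523 155.53073786319914
```

Call:
servo_tool([
  [0, 0, 0, 0.6, 0, 0, 0],
  [0, 0, 0, 0.6, 0, 0, 0],
  [0, 0, 0, 0.6, 0, 0, 0],
  [0, 0, 0, 0, 0, 0, 0],
  [0, 0, 0, 0, 0, 0, 0],
])

```text
clock: 8.4
position: [444.2, -145.9, 45.7]
ee_rot: [0.094, 0.996, -0.0, -0.0]
contact_force: [0.5, 0.9, -1.7]
gripper_width: 13.2
```

```bash
python3 - <<'E'
from h import *
plan([444.5,-145.7,45.1],-10.8)
b=shot('side','s5')['image'][:,:,::-1]
cv2.imwrite('pics/c6.png',cv2.resize(b[225:285,265:365],(800,480),interpolation=cv2.INTER_CUBIC))
E
```

```text
turn [-0.01 -0.04  0.03] shift [-0.03  0.03  0.06]
pos [ 444.16 -145.91   45.69] F [ 0.5   0.94 -1.71] w 13.20376920792157 t 8.4
```

View pics/c6.png

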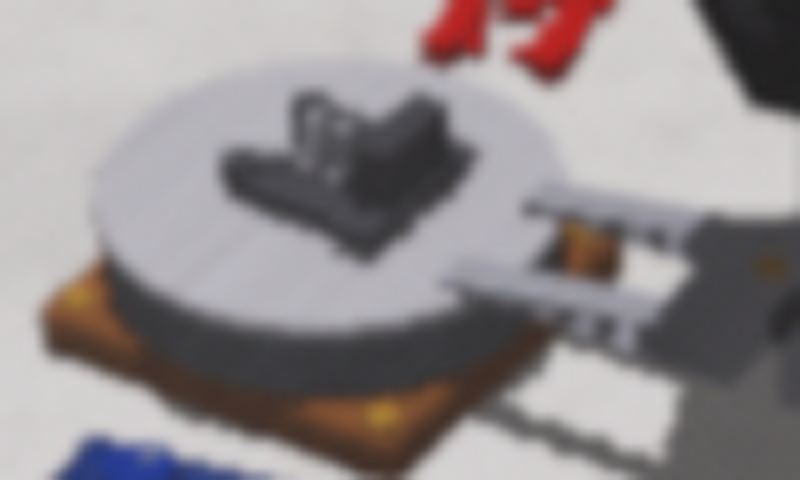

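```bash
python3 - <<'E'
from h import *
s=load('s5'); c=lambda u,v:(265+u/8,225+v/8)
def yw(a,b): v=b-a; return np.degrees(np.arctan2(v[1],v[0]))
g=lambda p,z:onz(s,*c(*p),z)
print('clip near edge',yw(g((365,260),39.5),g((225,185),39.5)),g((365,260),39.5),g((225,185),39.5))
print('back edge',g((370,255),44),g((478,155),44))
print('tine near', g((445,270),37.5),g((455,290),36.5),'far',g((527,205),37.5),g((545,187),37.5))
print('tine near outer edge',yw(g((640,350),37),g((455,290),37)))
print('slot edges far/near')
# near tine upper edge
print('near tine inner top edge', g((480,262),38),g((660,300),48),'far tine top edge',g((545,187),38),g((700,215),48))
# flange edges
E=[g(p,36) for p in [(92,190),(110,245),(170,290),(300,330),(420,318),(300,58),(400,60),(500,100),(550,140),(200,80),(120,135)]]
P=np.array(E)[:,:2];A=np.c_[2*P,np.ones(len(P))]; q=np.linalg.lstsq(A,(P**2).sum(1),rcond=None)[0]; print('flange',q[:2],np.sqrt(q[2]+q[:2]@q[:2]))
d=load('top0'); t=lambda p,z:onz(d,285+p[0]/5,190+p[1]/5,z)
print('top clip left',yw(t((135,215),42),t((153,110),42)),'right',yw(t((240,240),42),t((255,130),42)), 'back', t((125,215),42),t((240,240),42),'fronts',t((165,102),42),t((243,118),42))
m=(d['image'].max(2)<100).astype(np.uint8); m[:200]=0;m[240:]=0;m[:,:305]=0;m[:,345:]=0
n,l,st,ce=cv2.connectedComponentsWithStats(m); k=1+st[1:,4].argmax(); r=cv2.minAreaRect(np.argwhere(l==k)[:,::-1].astype(np.float32)); print(st[k],ce[k],r,[onz(d,*p,42)[:2] for p in cv2.boxPoints(r)])
E
```

```text
clip near edge -21.581169822896005 [ 556.95 -136.94   39.5 ] [ 597.39 -152.94   39.5 ]
back edge [ 554.11 -133.22   44.  ] [ 546.17 -177.35   44.  ]
tine near [ 540.27 -142.06   37.5 ] [ 536.01 -137.16   36.5 ] far [ 532.3  -171.52   37.5 ] [ 531.03 -179.53   37.5 ]
tine near outer edge -8.547936485636882
slot edges far/near
near tine inner top edge [ 533.93 -146.84   38.  ] [ 487.89 -133.94   48.  ] far tine top edge [ 530.77 -178.84   38.  ] [ 490.17 -166.71   48.  ]
flange [ 577.27 -165.16] 53.406057017615126
top clip left -8.560810230506236 right -7.12592732018048 back [ 559.14 -147.18   42.  ] [ 550.46 -189.14   42.  ] fronts [ 601.77 -161.13   42.  ] [ 596.13 -189.85   42.  ]
[310 211  26  27 388] [322.61 225.63] ((322.6097717285156, 223.98777770996094), (22.55929946899414, 23.88631820678711), 12.094757080078125) [array([ 558.55, -145.51]), array([ 602.53, -153.92]), array([ 594.17, -194.53]), array([ 550.35, -185.75])]
```

The side view shows the tine tips on the flange edge at about (445,272) and (530,198), straddling the axis behind the clip's back. The fork is offset by 1–2 mm toward −y at most. I'll shift it +1 mm in y and start sliding.

Call:
servo_tool([
  [0, -0.4, 0.05, 0, 0, 0, 0],
  [0, -0.4, 0.05, 0, 0, 0, 0],
  [0, -0.4, 0, 0.02, 0, 0, 0],
  [0, -0.4, 0, 0.02, 0, 0, 0],
  [0, -0.4, 0, 0, 0, 0, 0],
  [0, -0.3, 0, 0, 0, 0, 0],
  [0, 0, 0, 0, 0, 0, 0],
])

```text
clock: 9.15
position: [467.6, -149.3, 45.6]
ee_rot: [0.094, 0.996, -0.0, 0.0]
contact_force: [0.5, -0.5, -3.0]
gripper_width: 13.1
```

Call:
servo_tool([
  [0, -0.15, 0, 0, 0, 0, 0],
  [0, -0.15, 0, 0, 0, 0, 0],
  [0, -0.15, 0, 0, 0, 0, 0],
  [0, -0.15, 0, 0, 0, 0, 0],
])

```text
clock: 9.55
position: [473.0, -150.3, 45.6]
ee_rot: [0.094, 0.996, 0.0, -0.0]
contact_force: [-0.7, -0.1, -2.2]
gripper_width: 12.9
```

Call:
servo_tool([
  [0, -0.15, 0, 0, 0, 0, 0],
  [0, -0.15, 0, 0, 0, 0, 0],
  [0, -0.15, 0, 0, 0, 0, 0],
  [0, -0.15, 0, 0, 0, 0, 0],
])

```text
clock: 9.95
position: [479.0, -151.4, 45.6]
ee_rot: [0.094, 0.996, -0.0, -0.0]
contact_force: [-0.3, -0.4, -2.4]
gripper_width: 13.0
```

Call:
servo_tool([
  [0, -0.15, 0, 0, 0, 0, 0],
  [0, -0.15, 0, 0, 0, 0, 0],
  [0, -0.15, 0, 0, 0, 0, 0],
])

```text
clock: 10.25
position: [483.4, -152.3, 45.6]
ee_rot: [0.094, 0.996, 0.0, -0.0]
contact_force: [-0.4, 0.3, -2.6]
gripper_width: 13.3
```

Call:
servo_tool([
  [0, -0.15, 0, 0, 0, 0, 0],
  [0, -0.15, 0, 0, 0, 0, 0],
])

```text
clock: 10.45
position: [486.3, -152.8, 45.6]
ee_rot: [0.094, 0.996, 0.0, -0.0]
contact_force: [0.7, 0.7, -2.2]
gripper_width: 13.0
```

Call:
servo_tool([
  [0, -0.15, 0, 0, 0, 0, 0],
  [0, -0.15, 0, 0, 0, 0, 0],
])

```text
clock: 10.65
position: [489.2, -153.4, 45.6]
ee_rot: [0.094, 0.996, -0.0, -0.0]
contact_force: [-1.0, -0.2, -2.6]
gripper_width: 13.0
```

Call:
servo_tool([
  [0, -0.15, 0, 0, 0, 0, 0],
  [0, -0.15, 0, 0, 0, 0, 0],
])

```text
clock: 10.85
position: [492.2, -153.9, 45.6]
ee_rot: [0.094, 0.996, 0.0, -0.0]
contact_force: [0.2, -0.5, -2.5]
gripper_width: 12.8
```

```bash
python3 - <<'E'
from h import *
plan([444.5,-145.7,45.1],-10.8)
b=shot('side','s6')['image'][:,:,::-1]
cv2.imwrite('pics/c7.png',cv2.resize(b[225:285,265:365],(800,480),interpolation=cv2.INTER_CUBIC))
E
```

```text
turn [ 0.   -0.01  0.03] shift [ 4.84 -0.09  0.05]
pos [ 492.23 -153.92   45.57] F [ 0.19 -0.47 -2.51] w 12.844782962014502 t 10.85
```

View pics/c7.png

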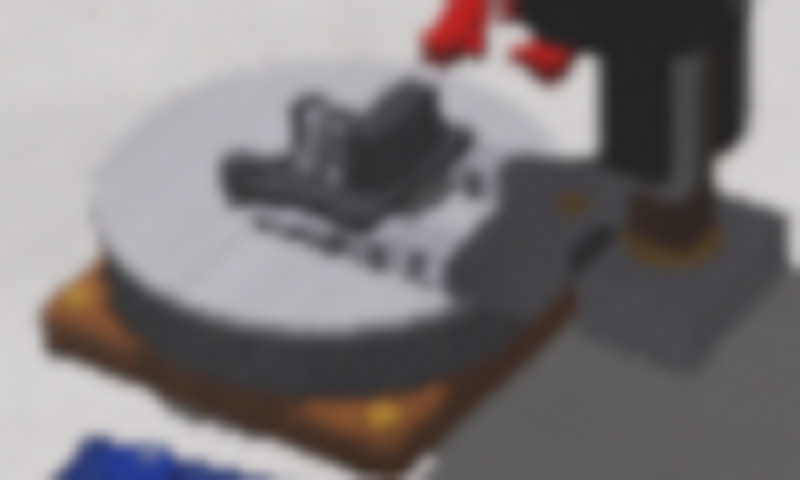

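The picture shows the tines under the clip on both sides of the spindle. The clip's back has risen: its near corner went from (370,255) to (365,218). I carry on slowly.

Call:
servo_tool([
  [0, -0.12, 0, 0, 0, 0, 0],
  [0, -0.12, 0, 0, 0, 0, 0],
  [0, -0.12, 0, 0, 0, 0, 0],
])

```text
clock: 11.2
position: [495.8, -154.6, 45.6]
ee_rot: [0.094, 0.996, -0.0, -0.0]
contact_force: [0.0, -0.8, -3.4]
gripper_width: 12.7
```

Call:
servo_tool([
  [0, -0.12, 0, 0, 0, 0, 0],
  [0, -0.12, 0, 0, 0, 0, 0],
  [0, -0.12, 0, 0, 0, 0, 0],
])

```text
clock: 11.5
position: [499.1, -155.3, 45.5]
ee_rot: [0.094, 0.996, 0.0, -0.0]
contact_force: [-0.0, -0.8, -2.6]
gripper_width: 12.7
```

Call:
servo_tool([
  [0, -0.1, 0, 0, 0, 0, 0],
  [0, -0.1, 0, 0, 0, 0, 0],
])

```text
clock: 11.7
position: [500.8, -155.6, 45.4]
ee_rot: [0.094, 0.996, 0.0, -0.0]
contact_force: [-1.1, 0.8, -3.1]
gripper_width: 13.2
```

Call:
servo_tool([
  [0, -0.1, 0, 0, 0, 0, 0],
  [0, -0.1, 0, 0, 0, 0, 0],
])

```text
clock: 11.9
position: [502.6, -156.0, 45.3]
ee_rot: [0.094, 0.996, 0.0, -0.001]
contact_force: [-0.8, 0.6, -4.6]
gripper_width: 13.1
```

Call:
servo_tool([
  [0, -0.1, 0, 0, 0, 0, 0],
  [0, -0.1, 0, 0, 0, 0, 0],
])

```text
clock: 12.1
position: [504.5, -156.4, 45.3]
ee_rot: [0.094, 0.996, 0.0, -0.001]
contact_force: [-2.2, -0.5, -5.5]
gripper_width: 12.8
```

Call:
servo_tool([
  [0, -0.1, 0, 0, 0, 0, 0],
  [0, -0.1, 0, 0, 0, 0, 0],
])

```text
clock: 12.3
position: [506.4, -156.7, 45.2]
ee_rot: [0.094, 0.996, 0.0, -0.001]
contact_force: [-1.7, 0.4, -5.3]
gripper_width: 12.9
```

Call:
servo_tool([
  [0, -0.1, 0, 0, 0, 0, 0],
  [0, -0.1, 0, 0, 0, 0, 0],
])

```text
clock: 12.5
position: [508.2, -157.1, 45.1]
ee_rot: [0.094, 0.996, 0.0, -0.001]
contact_force: [-3.3, 0.5, -6.2]
gripper_width: 12.4
```

Call:
servo_tool([
  [0, -0.1, 0, 0, 0, 0, 0],
  [0, -0.1, 0, 0, 0, 0, 0],
])

```text
clock: 12.7
position: [509.9, -157.5, 45.2]
ee_rot: [0.094, 0.996, 0.0, -0.001]
contact_force: [-4.4, 0.9, -6.1]
gripper_width: 13.0
```

Call:
servo_tool([
  [0, -0.1, 0, 0, 0, 0, 0],
  [0, -0.1, 0, 0, 0, 0, 0],
])

```text
clock: 12.9
position: [512.0, -157.8, 45.2]
ee_rot: [0.094, 0.996, 0.0, -0.001]
contact_force: [-5.1, 1.8, -6.0]
gripper_width: 13.2
```

Call:
servo_tool([
  [0, -0.1, 0, 0, 0, 0, 0],
  [0, -0.1, 0, 0, 0, 0, 0],
])

```text
clock: 13.1
position: [513.5, -158.2, 45.1]
ee_rot: [0.094, 0.996, 0.0, -0.002]
contact_force: [-5.3, 1.0, -5.3]
gripper_width: 12.8
```

Call:
servo_tool([
  [0, -0.1, 0, 0, 0, 0, 0],
  [0, -0.05, 0, 0, 0, 0, 0],
])

```text
clock: 13.3
position: [514.7, -158.5, 45.1]
ee_rot: [0.094, 0.996, 0.0, -0.002]
contact_force: [-5.7, 0.2, -5.3]
gripper_width: 13.0
```

Call:
servo_tool([
  [0, -0.05, 0, 0, 0, 0, 0],
  [0, -0.05, 0, 0, 0, 0, 0],
])

```text
clock: 13.5
position: [516.1, -158.7, 45.2]
ee_rot: [0.094, 0.996, 0.0, -0.001]
contact_force: [-4.7, 1.6, -5.7]
gripper_width: 12.7
```

Call:
servo_tool([
  [0, -0.05, 0, 0, 0, 0, 0],
  [0, -0.05, 0, 0, 0, 0, 0],
])

```text
clock: 13.7
position: [521.9, -159.3, 47.0]
ee_rot: [0.093, 0.996, -0.0, 0.004]
contact_force: [-0.8, -0.0, -2.7]
gripper_width: 12.7
```

Call:
servo_tool([
  [0, 0, 0, 0, 0, 0, 0],
  [0, 0, 0, 0, 0, 0, 0],
])

```text
clock: 13.9
position: [521.0, -159.1, 47.0]
ee_rot: [0.093, 0.996, -0.0, 0.003]
contact_force: [0.2, 0.2, -1.9]
gripper_width: 12.7
```

```bash
python3 - <<'E'
from h import *
plan([444.5,-145.7,45.1],-10.8)
b=shot('side','s7')['image'][:,:,::-1]; t=shot('top','t7')['image'][:,:,::-1]
a=load('s6')['image'][:,:,::-1]
cv2.imwrite('pics/c8.png',np.hstack([cv2.resize(a[225:285,280:340],(400,400),interpolation=cv2.INTER_CUBIC),cv2.resize(b[225:285,280:340],(400,400),interpolation=cv2.INTER_CUBIC)]))
E
```

```text
turn [0.02 0.31 0.08] shift [ 7.76 -0.12  0.19]
pos [ 520.96 -159.07   46.96] F [ 0.18  0.16 -1.87] w 12.651224362653245 t 13.9
```

View pics/c8.png

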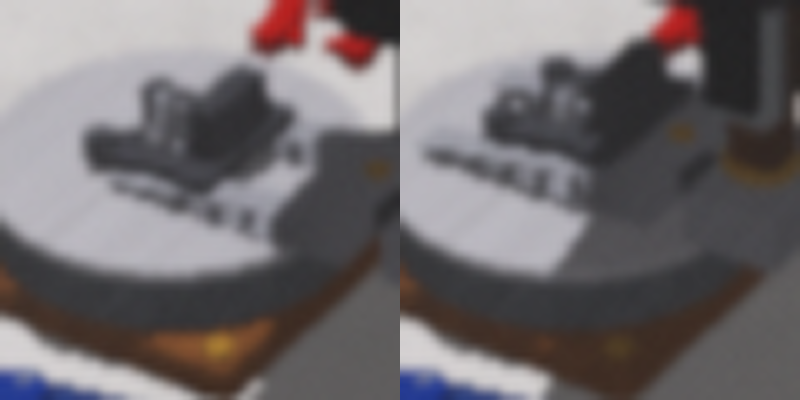

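```bash
python3 - <<'E'
from h import *
s=load('s7')
for z in (39.5,46,50): print(z,proj(s,(597,-155,z)))
a=load('s6')['image'].astype(float);b=load('s7')['image'].astype(float);c=load('s5')['image'].astype(float)
# front arm dark blob: leftmost dark pixels columns 290-300
for n,i in (('s5',c),('s6',a),('s7',b)):
    m=i.max(2)<100
    sub=m[228:262,288:312]; ys,xs=np.nonzero(sub); k=xs.argmin(); print(n,'left',xs.min()+288,'rows at leftmost+3',[ (y+228) for y in ys[(xs==xs.min()+3)]])
    print('\n'.join(''.join('#' if m[y,x] else '.' for x in range(284,334)) for y in range(226,262)))
E
```

```text
39.5 [293.79 247.56]
46 [293.64 244.55]
50 [293.54 242.68]
s5 left 293 rows at leftmost+3 [np.int64(245), np.int64(246), np.int64(247), np.int64(248), np.int64(249)]
..................................................
..................................................
..................................................
..................................................
..................................................
..................................................
..................................................
..................................................
..................................................
..................................................
..................................................
...................#..............................
..................#.............####..............
..................#............######.............
..................#..........########.............
..................#..##..############.............
..................#..################.............
....................###################...........
...........#....
[... 4072 characters left out ...]
........#############################
......##..............############################
.......##..##...........##########################
...........##....#......##########################
.................#....#.##########################
................##....############################
......................############################
......................############################
........................##########################
.........................#########################
.........................#########################
........................##########################
........................##########################
.......................###########################
```

The clip's front arm tip rose by about 4.5 px (about 9 mm, so 12–13 mm above the flange), the back is higher still, and the push dropped to zero. The clip is over the head. Now I back the wedge out gently.

Call:
servo_tool([
  [0, 0.1, 0, 0, 0, 0, 0],
  [0, 0.2, 0, 0, 0, 0, 0],
  [0, 0.2, 0, 0, 0, 0, 0],
  [0, 0.3, 0, 0, 0, 0, 0],
  [0, 0.3, 0, 0, 0, 0, 0],
])

```text
clock: 14.5
position: [507.2, -156.8, 45.6]
ee_rot: [0.094, 0.996, 0.0, -0.0]
contact_force: [-0.3, 0.3, -1.8]
gripper_width: 13.0
```

Call:
servo_tool([
  [0, 0.4, 0, 0, 0, 0, 0],
  [0, 0.5, 0, 0, 0, 0, 0],
  [0, 0.5, 0, 0, 0, 0, 0],
  [0, 0.5, 0, 0, 0, 0, 0],
])

```text
clock: 14.9
position: [488.4, -153.2, 45.6]
ee_rot: [0.094, 0.996, 0.0, -0.0]
contact_force: [-0.1, -0.2, -1.2]
gripper_width: 12.8
```

Call:
servo_tool([
  [0, 0.6, 0, 0, 0, 0, 0],
  [0, 0.6, 0, 0, 0, 0, 0],
  [0, 0.8, 0, 0, 0, 0, 0],
  [0, 0.8, 0, 0, 0, 0, 0],
  [0, 1, 0, 0, 0, 0, 0],
  [0, 1, 0, 0, 0, 0, 0],
  [0, 0.5, 0, 0, 0, 0, 0],
  [0, 0, 0, 0, 0, 0, 0],
])

```text
clock: 15.7
position: [435.9, -143.3, 45.7]
ee_rot: [0.094, 0.996, 0.0, -0.0]
contact_force: [0.5, -0.5, -2.7]
gripper_width: 12.9
```

```bash
python3 - <<'E'
from h import *
plan([430.7,7.4,80],-7.3)
b=shot('side','s8')['image'].astype(float); m=b.max(2)<100
print('\n'.join(''.join('#' if m[y,x] else '.' for x in range(284,334)) for y in range(226,262)))
E
```

```text
turn [-0.   -0.02 -3.46] shift [ 2.43 14.88 -3.43]
pos [ 435.93 -143.3    45.73] F [ 0.54 -0.49 -2.74] w 12.92274797968677 t 15.7
..................................................
..................................................
..................................................
..................................................
..................................................
..................................................
................................#####.............
..............................######..............
..................####.......#######..............
..................#####.....########..............
..................###################.............
..................###################.............
..................##..##################..........
..................#...##################..........
........................###############...........
.........##########..##.#############.............
.........##########.################..............
.........###########################..............
..........##########################..............
.
[... 165 characters left out ...]
..######################.............
...........#########################..............
.............######################...............
...............#########...######.................
...................#####..######..................
.....................##########...................
......................########....................
........................#####.....................
.........................###.....................#
................................................##
................................................##
................................................##
..................................................
..................................................
```

Call:
servo_tool([
  [0, 0, 0, -1.7, 0, 0, -1.7],
  [0, 0, 0, -1.7, 0, 0, -1.8],
  [0, 0.4, 2.5, 0, 0, 0, 0],
  [0, 0.4, 2.5, 0, 0, 0, 0],
  [0, 0.4, 2.5, 0, 0, 0, 0],
  [0, 0.4, 2.5, 0, 0, 0, 0],
  [0, 0.4, 2.5, 0, 0, 0, 0],
  [0, 0.4, 2.4, 0, 0, 0, 0],
  [0, 0, 0, 2, 0, 0, 0],
  [0, 0, 0, 2, 0, 0, 0],
  [0, 0, 0, 1.5, 0, 0, 0],
  [0, 0, 0, 0, 0, 0, 0],
])

```text
clock: 16.95
position: [430.9, 7.1, 23.1]
ee_rot: [0.063, 0.998, -0.001, -0.002]
contact_force: [0.5, -0.2, -1.5]
gripper_width: 12.8
```

```bash
python3 - <<'E'
from h import *
plan([430.7,7.4,9.2],-7.3)
E
```

```text
turn [-0.11 -0.21  0.03] shift [0.02 0.02 1.39]
pos [430.87   7.14  23.06] F [ 0.52 -0.22 -1.5 ] w 12.772871899869463 t 16.95
```

Call:
servo_tool([
  [0, 0, 0, 0.5, 0, 0, 0],
  [0, 0, 0, 0.5, 0, 0, 0],
  [0, 0, 0, 0.3, 0, 0, 0],
  [0, 0, 0, 0.1, 0, 0, 0],
  [0, 0, 0, 0, 0, 0, 0],
])

```text
clock: 17.45
position: [432.0, 7.4, 10.7]
ee_rot: [0.063, 0.998, 0.0, 0.0]
contact_force: [0.2, 0.2, -2.7]
gripper_width: 13.0
```

Call:
servo_tool([
  [0, 0, 0, 0.1, 0, 0, 0],
  [0, 0, 0, 0.05, 0, 0, 0],
  [0, 0, 0, 0, 0, 0, 0],
])

```text
clock: 17.75
position: [432.0, 7.5, 9.2]
ee_rot: [0.063, 0.998, 0.0, 0.0]
contact_force: [0.4, 0.1, -1.7]
gripper_width: 13.0
```

Call:
servo_tool([
  [1, 0, 0, 0, 0, 0, 0],
  [1, 0, 0, 0, 0, 0, 0],
  [1, 0, 0, 0, 0, 0, 0],
  [1, 0, 0, 0, 0, 0, 0],
  [1, 0, 0, 0, 0, 0, 0],
  [1, 0, 0, 0, 0, 0, 0],
  [1, 0, 0, -2, 0, 0, 0],
  [1, 0, 0, -3, 0, 0, 0],
  [1, 0, 0, -4, 0, 0, 0],
  [1, 0, 0, -3, 0, 0, 0],
  [1, 0, 0, 0, 0, 0, 0],
])

```text
clock: 18.85
position: [435.0, 8.3, 133.4]
ee_rot: [0.063, 0.998, 0.002, 0.005]
contact_force: [-0.1, 1.1, 0.5]
gripper_width: 85.2
```

```bash
python3 - <<'E'
from h import *
t=shot('top','t9')['image'][:,:,::-1]; b=shot('side','s9')['image'][:,:,::-1]
plan([560,-167.7,110],-10.8)
cv2.imwrite('pics/c9.png',np.hstack([cv2.resize(t[200:250,298:348],(400,400),interpolation=cv2.INTER_CUBIC),cv2.resize(b[225:275,282:332],(400,400),interpolation=cv2.INTER_CUBIC)]))
# fork check
for n,f in (('t0','top0'),('t9','t9')):
    d=load(f); im=d['image'].astype(int); m=((im[:,:,0]-im[:,:,2]>20)&(im.sum(2)<330)).astype(np.uint8); m[:270]=0;m[315:]=0;m[:,:200]=0;m[:,260:]=0
    ys,xs=np.nonzero(m); print(n,len(xs),xs.mean() if len(xs) else 0,ys.mean() if len(ys) else 0)
E
```

```text
turn [0.07 0.06 3.52] shift [-15.87 -14.81   1.95]
pos [431.86   7.56 129.51] F [-0.5   0.74 -1.39] w 85.4145616430612 t 18.95
t0 16 224.3125 301.4375
t9 4 223.0 307.5
```

View pics/c9.png

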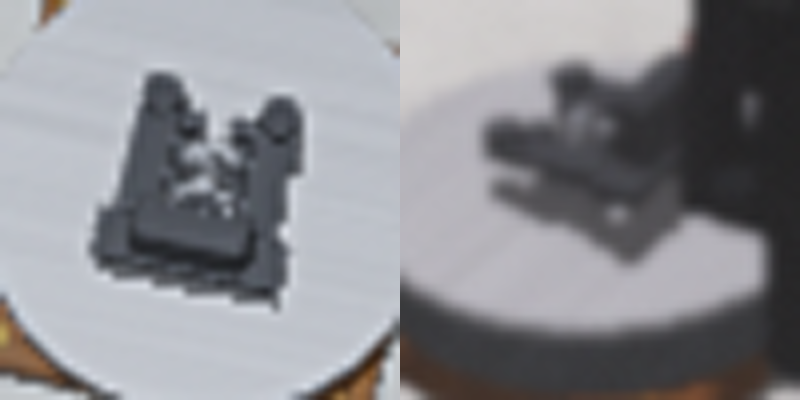

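The clip hangs over the flange with its shadow below it; in the top crop the tab's top face is centred at about (193,228), spanning columns 133–255.

```bash
python3 - <<'E'
from h import *
d=load('t9'); g=lambda u,v,z:onz(d,298+u/8,200+v/8,z)
for z in (66,70,74): print(z,g(193,228,z),'width',np.linalg.norm(g(133,222,z)-g(255,236,z)))
v=g(133,222,70)-g(255,236,70); print('yaw',np.degrees(np.arctan2(-v[0],v[1])))
c=(g(160,75,50)+g(283,105,50))/2; e=(g(97,265,50)+g(277,305,50))/2; w=c-e; print(c,e,np.degrees(np.arctan2(w[1],w[0])),np.linalg.norm(w))
s=load('s9'); h=lambda u,v:(282+(u-400)/8,225+v/8)
print(two(d,(298+160/8,200+78/8),s,h(495,125)))
plan([561,-167,110],-11)
E
```

```text
66 [ 562.58 -169.04   66.  ] width 27.205405057715044
70 [ 561.7  -169.02   70.  ] width 27.07205504427091
74 [ 560.82 -169.     74.  ] width 26.938705030826746
yaw -5.877649218085612
[ 598.3  -175.17   50.  ] [ 552.93 -167.91   50.  ] -9.092797295898924 45.947907998534035
(array([ 600.07, -161.38,   49.96]), np.float64(1.7107214440191594))
turn [0.07 0.06 3.72] shift [-16.01 -14.67   1.95]
pos [431.86   7.56 129.51] F [-0.5   0.74 -1.39] w 85.4145616430612 t 18.95
```

Call:
servo_tool([
  [1, 0, 0, 0, 0, 0, 3.7],
  [1, -2, -1.85, 0, 0, 0, 0],
  [1, -2, -1.85, 0, 0, 0, 0],
  [1, -2, -1.85, 0, 0, 0, 0],
  [1, -2, -1.85, 0, 0, 0, 0],
  [1, -2, -1.85, 0, 0, 0, 0],
  [1, -2, -1.85, 0, 0, 0, 0],
  [1, -2, -1.85, 0, 0, 0, 0],
  [1, -2.1, -1.85, 0, 0, 0, 0],
  [1, 0, 0, 0, 0, 0, 0],
  [1, 0, 0, 0, 0, 0, 0],
])

```text
clock: 20.05
position: [560.6, -168.7, 126.8]
ee_rot: [0.096, 0.995, 0.0, -0.002]
contact_force: [-0.8, -0.6, -0.6]
gripper_width: 85.5
```

```bash
python3 - <<'E'
from h import *
plan([562,-168,31],-11)
w=shot('wrist','w10')
im=w['image'].astype(int); m=((im.max(2)<95)&(im.max(2)>20)).astype(np.uint8)
for n,P in dict(tab=(562,-168,68),spin=(580,-171.5,57)).items(): print(n,proj(w,P))
print('\n'.join(''.join('#' if im[y,x].max()<60 else '+' if im[y,x].max()<110 else '.' for x in range(220,410,3)) for y in range(150,330,4)))
E
```

```text
turn [-0.01 -0.25 -0.05] shift [-0.12  0.1   9.58]
pos [ 560.59 -168.73  126.8 ] F [-0.78 -0.63 -0.62] w 85.51122869015602 t 20.05
tab [314.57 247.88]
spin [314.58 271.55]
................................................................
................................................................
................................................................
...............................................................+
...........................................................+....
...............................................+................
...............................+........+.......................
....................+...........++..............................
.........+...+++++++++++++.............+#########++++++.........
.........+..++++++++++.++++...++++.++++++..+++++++++++++........
.........++++++++++.++++++++++++++++++++++++++++++++++++........
......+..+++++++++++++++++++++++++++++++++++++++++++++++........
.........+++++++++++++++++++++++++++++++++++++++++++++++........
.........++++.++++..++++++++++++++++++++.+++++++++.+++++........
.........+++.+++++
[... 1296 characters left out ...]
++++++++#########+++########+++++++++++++++.......
........++++++++++++++#####++++++++.+#####++++++++++++++........
.........++++++++++++++####++++++++++#####++++++++..............
..........++++++++++++++##++++++++++++###+......................
..........+++++++++++++++++++++++++.............................
............+++++++++++++++++++++...............................
..........+..++++++++++++.......................................
.................+..............................................
................................................................
................................................................
................................................................
```

```bash
python3 - <<'E'
from h import *
w=load('w10')
for z in (48,52,66): print(z,'back',onz(w,315.5,229,z),'front',onz(w,315.5,298,z))
im=w['image']; print('\n'.join(' '.join('%3d'%im[y,x].max() for x in range(276,360,4)) for y in range(222,304,3)))
E
```

```text
48 back [ 556.18 -166.26   48.  ] front [ 601.01 -174.99   48.  ]
52 back [ 555.18 -166.08   52.  ] front [ 599.29 -174.67   52.  ]
66 back [ 551.7  -165.44   66.  ] front [ 593.28 -173.54   66.  ]
107 108 108 108 107 109 108 110 108 109 108 108 108 107 110 107 109 108 107 109 109
105 106 106 104 105 106 105 105 106 106 104 106 107 106 105 106 105 104 105 105 104
104 111 113 114 114 113 114 113 113 113 112 112 112 112 112 111 111 110 111 104 105
106  36  44  45  44  45  43  43  42  42  43  42  42  42  41  41  39  39  40  92 104
109  40  46  47  46  35  40  37  39  37  40  38  40  40  39  43  47  47  47  85 108
103  39  45  44  47  39  38  39  37  39  37  38  36  36  39  38  45  46  46  85 107
107  36  46  46  46  40  39  40  40  40  39  40  41  41  39  37  46  45  47  97 105
104  37  46  47  43  45  44  44  44  44  44  46  42  42  44  42  43  45  44  95 107
106  40  46  47  44  44  45  44  47  45  45  46  42  45  43  42  47  46  46 113 106
106  98  92  44  42  46  48  44  43  44  42  45  44  44  43  42  40  40  81 108 104
106 106  98  45  41  45  44  47  42  44  43  44  43  43  44  4
[... 749 characters left out ...]
  46  45  46  57 105 106 105
100 100 104  45  44  48  45  44  46 106 104  35  45  45  44  45  46  65 104 103 104
106 107 109  46  37  38  44  47  47 109 106  39  45  44  42  39  43  68 105 107 107
108 107 111  40  44  45  34  64  62 106 106  73  64  44  43  45  48  83 105 106 105
106 106 110  44  43  44  34 107 106 107 107 108 108  99  45  44  43  78 108 109 108
101 101 103  43  45  44  52 101 101 101 100 104 104  99  45  46  45  93 103 104 102
109 107 109  73  45  43 108 108 107 107 107 108 110 111  39  46  40 108  90 138 214
106 108 109 109 106 113 107 109 105 107 107 106 105 104  93 223 216 231 225 224 223
105 105 106 106 106 107 106 106 107 107 106 219 218 230 225 224 224 224 223 224 224
```

Call:
servo_tool([
  [1, 0, 0, 3, 0, 0, 0],
  [1, 0, 0, 3, 0, 0, 0],
  [1, 0, 0, 2, 0, 0, 0],
  [1, 0, 0, 1, 0, 0, 0],
  [1, 0, 0, 0, 0, 0, 0],
  [1, 0, 0, 0, 0, 0, 0],
])

```text
clock: 20.7
position: [562.4, -168.2, 39.9]
ee_rot: [0.095, 0.995, -0.0, 0.001]
contact_force: [-0.4, -0.1, 0.8]
gripper_width: 85.4
```

Call:
servo_tool([
  [1, 0.08, 0.05, 0.5, 0, 0, 0],
  [1, 0, 0, 0.4, 0, 0, 0],
  [1, 0, 0, 0, 0, 0, 0],
  [0.6, 0, 0, 0, 0, 0, 0],
  [0.5, 0, 0, 0, 0, 0, 0],
  [0, 0, 0, 0, 0, 0, 0],
  [0, 0, 0, 0, 0, 0, 0],
  [0, 0, 0, 0, 0, 0, 0],
  [0, 0, 0, 0, 0, 0, 0],
  [0, 0, 0, 0, 0, 0, 0],
])

```text
clock: 21.7
position: [561.2, -167.9, 30.2]
ee_rot: [0.096, 0.995, -0.0, 0.0]
contact_force: [1.4, -0.2, 0.6]
gripper_width: 23.7
```

Call:
servo_tool([
  [0, 0, 0, 0, 0, 0, 0],
  [0, 0, 0, -0.5, 0, 0, 0],
  [0, 0, 0, -1, 0, 0, 0],
  [0, 0, 0, -1.5, 0, 0, 0],
  [0, 0, 0, -2, 0, 0, 0],
  [0, 0, 0, -2, 0, 0, 0],
  [0, 0, 0, 0, 0, 0, 0],
])

```text
clock: 22.4
position: [563.5, -168.2, 104.0]
ee_rot: [0.095, 0.995, -0.0, 0.004]
contact_force: [0.8, 0.9, -0.2]
gripper_width: 23.8
```

```bash
python3 - <<'E'
from h import *
w=shot('wrist','w11'); im=w['image']
for y in range(180,400,4): print(''.join('#' if im[y,x].max()<60 else '+' if im[y,x].max()<110 else '.' for x in range(200,440,3)))
# dish position from top0
d=load('top0'); g=lambda u,v:onz(d,u,v,18)
i=cv2.cvtColor(d['image'],cv2.COLOR_RGB2HSV)[280:345,375:450]; m=(i[...,2]<215).astype(np.uint8)
n,l,st,ce=cv2.connectedComponentsWithStats(m); k=1+st[1:,4].argmax(); print(st[k],ce[k]+[375,280]); (cx,cy),r=cv2.minEnclosingCircle(np.argwhere(l==k)[:,::-1].astype(np.float32)); print('dish',g(cx+375,cy+280),r, g(cx+375+r,cy+280)-g(cx+375-r,cy+280))
plan([422+20,-333,85],-11)
E
```

```text
..............++++++++++++++++#++.........++++++++++++++++++++..................
.............+..++++++++++++.....++.............++++++++++++++++................
.............++++++++++++...........................+++++++++++++...............
.............++++++++++...............................++++++++++................
.............+++++++....................................++++++++................
.............++++++.+.......+.+...+....++.................++++++................
.............++++..........................................+++++................
......+......+++............................................++++................
.............++...............................................++................
.............+.................................................+................
.................+......+......+...+...........................+................
................................................................................
..............................+........++........++++++++++++++.+...............
................+.++++++.......................
[... 2901 characters left out ...]
+++.....#+######################################
###############################+.............###################################
###############################..............###################################
###############################..............###################################
##############################................#####.############################
#########################...........................############################
[   0    0   75   65 4875] [412. 312.]
dish [ 420.42 -334.3    18.  ] 48.918399810791016 [   2.54 -177.48    0.  ]
turn [0.04 0.23 0.04] shift [  8.64 -18.5    1.71]
pos [ 562.14 -167.85  102.07] F [-0.92  0.65 -1.17] w 24.364914672571402 t 22.45
```

The clip is in the fingers and the spindle is bare (wrist view around column 314, row 270). I move over the dish.

Call:
servo_tool([
  [0, 1, -1.5, 0, 0, 0, 0],
  [0, 2, -3, 0, 0, 0, 0],
  [0, 2, -3, 0, 0, 0, 0],
  [0, 2, -3, 0, 0, 0, 0],
  [0, 2, -3, 0, 0, 0, 0],
  [0, 2, -3, 0, 0, 0, 0],
  [0, 1.35, -2.35, 0, 0, 0, 0],
  [0, 0, 0, 2, 0, 0, 0],
  [0, 0, 0, 2, 0, 0, 0],
  [0, 0, 0, 0, 0, 0, 0],
  [0, 0, 0, 0, 0, 0, 0],
])

```text
clock: 23.55
position: [403.0, -329.4, 59.6]
ee_rot: [0.096, 0.995, 0.0, -0.001]
contact_force: [0.6, -0.1, -0.4]
gripper_width: 23.8
```

```bash
python3 - <<'E'
from h import *
plan([405,-329.4,-7],-11)
s=shot('side','s12'); im=s['image']
for n,P in dict(dish=(421,-332.5,18),clip=(424,-333,80),tcp=(405,-329,62)).items(): print(n,proj(s,P))
for y in range(190,260,2): print(''.join('#' if im[y,x].max()<75 else '+' if im[y,x].max()<150 else '.' for x in range(360,470)))
E
```

```text
turn [ 0.01 -0.13  0.03] shift [-0.19  0.04  6.66]
pos [ 403.01 -329.44   59.59] F [ 0.58 -0.14 -0.41] w 23.75398531726948 t 23.55
dish [413.22 226.05]
clip [414.11 198.  ]
tcp [422.7  208.91]
++++++++++++++++++++++++++++++++++++++++++++++++++++++++###################+++++++++++++++++++++++++++++++++++
++++++++++++++++++++++++++++++++++++++++++++++++++++++++###################+++++++++++++++++++++++++++++++++++
++++++++++++++++++++++++++++++++++++++++++++++++##########################++++++++++++++++++++++++++++++++++++
++++++++++++++++++++++++++++++++++++++++++++++++#########################+++++++++++++++++++++++++++++++++++++
+++++++++++++++++++++++++++++++++++++++++++####++#######################++++++++++++++++++++++++++++++++++++++
...........+++++++++++++++++++++++++++++++##########++++###############+++++++++++++++++++++++++++++++++++++++
......................++++++++++++++++++++###########################+++++++++++++++++++++++++++++++++++++++++
..................................++++++++++++++###################+++++++++++++++++++++++++++++++++++++++++++
...................
[... 2277 characters left out ...]
..................................
.....+++++++++++++++++++++++++++++++++++++++++++++++++++++++++++++++..........................................
...++++++++++++++++++++++++++++++++++++++++++++++++++++++++...................................................
+++++++++++++++++++++++++++++++++++++++++++++++++++++++++.....................................................
++++++++++++++++++++++++++++++++++++++++++++++++++++++........................................................
++++++++++++++++++++++++++++++++++++++++++++++++++++..........................................................
+++++++++++++++++++++++++++++++++++++++++++++++++.............................................................
```

Call:
servo_tool([
  [0, -0.1, 0, 1.5, 0, 0, 0],
  [0, 0, 0, 1.5, 0, 0, 0],
  [0, 0, 0, 1.5, 0, 0, 0],
  [0, 0, 0, 1, 0, 0, 0],
  [0, 0, 0, 0, 0, 0, 0],
  [0, 0, 0, 0, 0, 0, 0],
])

```text
clock: 24.2
position: [405.5, -329.8, 5.7]
ee_rot: [0.095, 0.995, -0.0, 0.0]
contact_force: [0.1, -0.0, -0.2]
gripper_width: 24.2
```

Call:
servo_tool([
  [0, 0, 0, 0.3, 0, 0, 0],
  [0, 0, 0, 0.3, 0, 0, 0],
  [0, 0, 0, 0, 0, 0, 0],
])

```text
clock: 24.5
position: [404.9, -329.6, -0.9]
ee_rot: [0.096, 0.995, 0.0, -0.0]
contact_force: [-0.1, 0.2, 0.3]
gripper_width: 24.0
```

Call:
servo_tool([
  [0, 0, 0, 0.2, 0, 0, 0],
  [0, 0, 0, 0.1, 0, 0, 0],
  [0, 0, 0, 0, 0, 0, 0],
])

```text
clock: 24.8
position: [404.9, -329.6, -4.0]
ee_rot: [0.096, 0.995, 0.0, -0.0]
contact_force: [-0.2, 0.1, -0.9]
gripper_width: 23.9
```

Call:
servo_tool([
  [0, 0, 0, 0.1, 0, 0, 0],
  [0, 0, 0, 0.1, 0, 0, 0],
  [0, 0, 0, 0, 0, 0, 0],
])

```text
clock: 25.1
position: [404.8, -329.5, -6.1]
ee_rot: [0.096, 0.995, 0.0, -0.0]
contact_force: [-0.6, 0.2, -1.5]
gripper_width: 24.1
```

Call:
servo_tool([
  [0, 0, 0, 0.1, 0, 0, 0],
  [0, 0, 0, 0.1, 0, 0, 0],
  [0, 0, 0, 0, 0, 0, 0],
])

```text
clock: 25.4
position: [404.9, -329.6, -8.0]
ee_rot: [0.096, 0.995, 0.0, -0.0]
contact_force: [0.4, 0.7, -0.7]
gripper_width: 24.1
```

Call:
servo_tool([
  [0.45, 0, 0, 0, 0, 0, 0],
  [0.45, 0, 0, 0, 0, 0, 0],
  [0.45, 0, 0, 0, 0, 0, 0],
  [0.45, 0, 0, 0, 0, 0, 0],
  [0.45, 0, 0, -1, 0, 0, 0],
  [0.45, 0, 0, -2, 0, 0, 0],
  [0.45, 0, 0, -3, 0, 0, 0],
  [0.45, 0, 0, -4, 0, 0, 0],
  [0.45, 2, -3, -3, 0, 0, 0],
  [0.45, 2, -4, 0, 0, 0, 0],
  [0.45, 2, -4, 0, 0, 0, 0],
  [0.45, 0, 0, 0, 0, 0, 0],
])

```text
clock: 26.6
position: [322.5, -429.0, 123.2]
ee_rot: [0.098, 0.995, -0.001, 0.0]
contact_force: [-0.9, 1.1, 0.0]
gripper_width: 38.2
```

Call:
servo_tool([
  [0.45, 0, -4, -2, 0, 0, 0],
  [0.45, 0, -4, -2, 0, 0, 0],
  [0.45, 0, 0, 0, 0, 0, 0],
  [0.45, 0, 0, 0, 0, 0, 0],
])

```text
clock: 27.0
position: [309.8, -504.8, 162.4]
ee_rot: [0.096, 0.995, 0.0, 0.0]
contact_force: [-0.7, 1.0, 0.5]
gripper_width: 38.5
```

```bash
python3 - <<'E'
from h import *
print(read_state()['position'])
d=shot('top','t13'); s=shot('side','s13')
def asc(im,x0,x1,y0,y1,st=1): print('\n'.join(''.join('#' if im[y,x].max()<85 else '+' if im[y,x].max()<165 else '.' for x in range(x0,x1)) for y in range(y0,y1,st)))
print('top');asc(d['image'],375,450,280,345)
print('side');asc(s['image'],375,450,205,255)
print('fork side');asc(s['image'],288,375,305,362,2)
im=d['image'];m=(im[290:332,388:436].max(2)<85); ys,xs=np.nonzero(m); print(len(xs),'clip at',onz(d,xs.mean()+388,ys.mean()+290,8))
a=load('side0')['image'].astype(int);b=s['image'].astype(int); D=(abs(a-b).max(2)>40)[200:360,120:350].astype(np.uint8)
n,l,st,ce=cv2.connectedComponentsWithStats(D); print([ (r[:5]+[120,200,0,0,0]).tolist() for r in st[1:] if r[4]>25])
E
```

```text
[ 309.78 -504.76  162.38]
top
..........................................................+++++++++++++++++
.........................................................++++++++++++++++++
........................................................+++++++++++++++++++
...........................................+...........++++++++++++++++++++
..............................+++++++++++++...........+++++++++++++++++++++
.......................++.++++++++++++++++++++.......++++++++++++++++++++++
.....................+..+++++++++++++++++++++++++...+++++++++++++++++++++++
....................+.+++++++++++++++++++++++++++++++++++++++++++++++++++++
..................+++++++++++++++++++++++++++++++++#+++++++++++++++++++++++
.................++++++++++++++++++++++++++++++++++##++++++++++++++++++++++
..................++++++++++++++++++++++++++++++++####+++++++++++++++++++++
.................+++++++++++++++++++++++++++++++++####+++++++++++++++++++++
................+++++++++++++++++++++++++++++++++########++++++++++++++++++
...............++++++++++++++++++++++++++++++++++++####+##+++++++++++++++++
......
[... 9623 characters left out ...]
................................++++++++++++....++#++++++++++++++++++###++...........
.......................................++++++.....++#####+++++++++++++##++.............
..................................................++###########+++++###++..............
...................................................++++###############++...............
.......................................................+++++########++.................
............................................................+++++++++..................
.......................................................................................
454 clip at [ 415.54 -357.52    8.  ]
[[292, 236, 33, 22, 372], [345, 314, 4, 23, 43]]
```

The top view puts the clip inside the dish, with its outline around (411,313) against a dish centre of (411.5,311). The fork stands as it did at the start. In the compared part of the side view (tube and flask, not the whole pliers), only the clip's old place and a few pixels at the handle changed. Handing in.

```bash
python3 - <<'E'
from h import *
d=load('t13'); print('clip~',onz(d,411,313,10),'dish',onz(d,411.5,311,18))
a=load('top0')['image'].astype(int);b=d['image'].astype(int); D=(abs(a-b).max(2)>45)[100:300,180:440].astype(np.uint8)
n,l,st,ce=cv2.connectedComponentsWithStats(D); print([(r+[180,100,0,0,0]).tolist() for r in st[1:] if r[4]>25])
print(job_done())
E
```

```text
clip~ [ 418.92 -333.99   10.  ] dish [ 422.2  -333.43   18.  ]
[[309, 210, 27, 29, 438], [420, 275, 20, 25, 312]]
the job is handed in; nothing more can be done
None
```

I eased the clip off the spindle with the grey wedge, laid it in the steel dish, and set the wedge back on the bench. The job is handed in at about 27 s of the 72 s allowed; no verdict was reported.

**Slide:** The tines went in either side of the spindle. The push peaked at about 6 N, then dropped to zero as the clip rose. No finger had touched the clip by then. Two views put the front of the hanging clip about 14 mm above the flange.

**Last checks:**
- **Clip:** it lies about 3 mm from the dish centre. I did not measure its tilt or height there, because the arm's shadow falls on the dish.
- **Wedge:** it is back at its starting spot, about 230 mm from the spindle. The side view shows it upright as before.
- **Bystanders:** comparing the start and end top views, only the spot where the clip had been and a shadow near the dish changed. The pliers, tube and flask look unmoved.

**Checks that disagreed:**
- **Fingertips:** they sat about 30 mm farther back than the tool description says. My first grasp therefore closed on air just above the wedge handle. I measured the offset from the pictures, and it was used for every later move.
- **Side camera:** it placed the stand about 7 mm off the top view, so I used it only to compare positions within its own picture.

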